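# Unstack the glass blanks onto their kiln setters

### The job

Get the glass ready for the kiln: take the two piles of coloured glass blanks apart and lay each of the five blanks on the ceramic setter whose painted outline has its colour, flat, in the middle of the outline, and for the rectangular ones with the sides in line with it. Set the glass down gently, without dropping it, and leave all five lying free.

Things in the scene. Friction and masses are not known exactly. Their poses are not given: they have to be found in the camera images.
- glass_green: Loose opaque green glass blank: a rectangular slab 90 x 60 x 12 mm, long side along its x, about 160 g. It lies on the bench as the bottom of one of the two piles. Origin: centre of its underside, z up.
- glass_blue: Loose opaque blue glass blank: a rectangular slab 90 x 60 x 12 mm, long side along its x, about 160 g. It lies on the bench as the bottom of one of the two piles. Origin: centre of its underside, z up.
- glass_yellow: Loose opaque yellow glass blank: a round disc 44 mm in diameter, 12 mm thick, about 46 g. It starts in the second layer (underside 12 mm above the bench) on the green or the blue slab, with the violet disc on top of it. Origin: centre of its underside, z up.
- glass_orange: Loose opaque orange glass blank: a rectangular slab 56 x 38 x 12 mm, long side along its x, about 64 g. It starts in the second layer (underside 12 mm above the bench) on the green or the blue slab, whichever does not carry the yellow disc. Origin: centre of its underside, z up.
- glass_violet: Loose opaque violet glass blank: a round disc 26 mm in diameter, 12 mm thick, about 16 g. It starts on top of the yellow disc (underside 24 mm above the bench). Origin: centre of its underside, z up.
- setter_green: Fixed flat grey ceramic kiln setter, 10 mm thick, lying on the bench, with a 7 mm wide painted green rectangular outline whose inside measures 106 x 76 mm, long side along its x; the slab is 126 x 96 mm. The outline is centred on the slab and does not stand up from it. Origin: centre of its underside; the blank's underside ends 10 mm above it.
- setter_blue: Fixed flat grey ceramic kiln setter, 10 mm thick, lying on the bench, with a 7 mm wide painted blue rectangular outline whose inside measures 106 x 76 mm, long side along its x; the slab is 126 x 96 mm. The outline is centred on the slab and does not stand up from it. Origin: centre of its underside; the blank's underside ends 10 mm above it.
- setter_yellow: Fixed flat grey ceramic kiln setter, 10 mm thick, lying on the bench, with a 7 mm wide painted yellow circular outline of 60 mm inside diameter; the slab is 84 x 84 mm. The outline is centred on the slab and does not stand up from it. Origin: centre of its underside; the blank's underside ends 10 mm above it.
- setter_orange: Fixed flat grey ceramic kiln setter, 10 mm thick, lying on the bench, with a 7 mm wide painted orange rectangular outline whose inside measures 72 x 54 mm, long side along its x; the slab is 92 x 74 mm. The outline is centred on the slab and does not stand up from it. Origin: centre of its underside; the blank's underside ends 10 mm above it.
- setter_violet: Fixed flat grey ceramic kiln setter, 10 mm thick, lying on the bench, with a 7 mm wide painted violet circular outline of 42 mm inside diameter; the slab is 66 x 66 mm. The outline is centred on the slab and does not stand up from it. Origin: centre of its underside; the blank's underside ends 10 mm above it.
There are look-alikes about, which are no part of the job. Of the things that look like the glass_orange, the smallest one is meant.

How it is judged:
By the outcome, as a careful person would: the job done as asked, in the order asked, and still so for the second after the job is handed in, with the robot touching nothing.
It also fails if it takes over 136 s, if anything falls off the work surface, if the arm or the gripper's body presses on something with over 40 N, if the wrist force passes 120 N, or if a joint passes its speed limit or range.

### The arm

A 6-joint arm with a two-finger parallel gripper is mounted at the origin on the work surface. World frame = base frame: x ahead of the robot, y to its left, z up, the work surface at z = 0. Lengths are in m, angles in rad, forces in N, time in s.
With the tool pointing down it reaches from about 0.275 to 0.875 m from the base axis. Payload 12.5 kg.
Tool frame: the origin (TCP) lies on the centre line of the jaws, within the pads' length; the fingertips stand r.finger_overhang ahead of it and the grasp point (between the pads) lies 3 mm ahead of it (r.finger_overhang is the distance from the TCP to the fingertips, in m); z points along the fingers, y is the line along which they close (so a half turn about z gives the same grasp; the last joint's range is limited). The gripper opens to 85 mm and grips with 20 to 120 N. Pads are 22 mm wide; open, the fingers measure 114 mm over their backs; the gripper's body (76 mm by 85 mm) begins 54 mm behind the grasp point. The pads swing forward as they close: fully open they stand 13 mm farther back than shut.
Start: joints at [1.205, 0.351, 1.652, -0, 1.139, -0.085], TCP at [0.152, 0.528, 0.253] pointing down, gripper open.
Joint ranges: [-2.75, 2.75], [-0.79, 2.1], [0.01, 2.65], [-1.57, 4.71], [0.07, 3.14], [-2.87, 2.87]. Speed limits (rad/s): [2.22, 2.22, 2.79, 3.14, 3.14, 3.14].

### API

Orientations are given as a unit quaternion [x, y, z, w].
In Python, from cell import r, optics gives the robot as it stands. The module is installed in compiled form; this text tells all that it offers. Calls block until the motion is done:
- r.move_to(position, orientation): joint-space move of the TCP to a pose.
- r.move_linear(position, rot=None, vel=0.15): straight line of the TCP; rot=None keeps the orientation; vel is the mean speed in m/s.
- r.set_joints(angles): joint-space move.
- r.set_gripper(opening, squeeze=None): opening from 0.0 (shut) to 1.0 (fully open); squeeze is the grip in N (None keeps the last); returns when the fingers have stopped.
- r.sleep(seconds).
- r.inverse_kinematics(position, orientation): joint angles nearest the present ones, or None.
- optics.get_image(name): name is "scene" or "side" or "wrist"; returns a dict with "pixels" (420x560x3 uint8, red, green, blue), "depth" (420x560 float32, m along the optical axis (not along the pixel's ray), 0 where there is no reading), "fx", "fy", "cx", "cy" (pixels), "D" ([k1, k2, p1, p2, k3] as OpenCV has them; the pictures are not rectified), "camera_from_world" (4x4, takes a point from world to camera coordinates); the wrist camera has in their place "mount" (4x4, takes a point from camera to tool coordinates, whose origin is the TCP and whose axes are the flange's). Camera axes: x right, y down, z forward; pixel columns grow to the right and rows downward; lengths in m; the calibration is good to about 2 mm. A picture is of the moment at which its call begins: read the wrist's pose just before it.
A pose or a line that the arm cannot do raises r.PlanningError and nothing moves.
- r.hand_in(): hands the job in; it is judged then, once.
Readings, each from a call of its own:
- r.current_t(): time.
- r.current_q(): joint angles.
- r.current_qvel(): joint speeds.
- r.current_effort(): joint torques, N m.
- r.current_tool_pos(): TCP position.
- r.current_ee_rot(): TCP orientation.
- r.current_contact_force(): force on the tool from outside, world axes, zero at the start.
- r.current_torque(): the same for the moment, N m.
- r.current_opening(): opening from 0.0 (shut) to 1.0 (fully open).
- r.current_finger_force(): force on a finger pad.
Only numpy, scipy, OpenCV 4.12 (cv2) and the standard library are available. Lean on these libraries where they do the work, as an engineer would, in place of code of your own. Each camera call takes 0.05 s, during which the arm holds its last target. There are 200 camera calls.

## Working session

There is one attempt and no reset: what is moved stays moved. The work goes in short steps, each a Python script; the robot and the scene stay as the last script left them, time stands still between calls to the robot, and variables do not carry over. Pictures are saved under pics/ and viewed, at most 14 in all, crops included, and the job is handed in when it is done.

```bash
mkdir -p pics
python3 - <<'E'
from cell import r, optics
import cv2,numpy as np,pickle
for n in ("scene","side"):
    m=optics.get_image(n); pickle.dump(m,open(n+".pkl","wb"))
    cv2.imwrite(f"pics/{n}0.png",cv2.resize(m["pixels"][:,:,::-1],(800,600),interpolation=cv2.INTER_CUBIC))
    T=m["camera_from_world"]; print(n,m["fx"],m["cx"],m["cy"],m["D"],-T[:3,:3].T@T[:3,3],(m["depth"]>0).mean())
print(r.finger_overhang,r.current_ee_rot(),r.current_t(),optics.get_image("wrist")["mount"])
E
```

```text
scene 381.6560035383903 279.78826188989706 211.37157932089698 [0.00086688 0.         0.         0.         0.        ] [ 0.8723059  -0.5689672   0.51997671] 0.9960459183673469
side 543.2488368281789 280.785538632742 209.3995843460259 [-0.14158993  0.          0.          0.          0.        ] [0.44148269 0.89291497 1.09917708] 0.9958545918367347
0.022 [ 1.39963137e-01  9.90156580e-01 -5.01570037e-04 -1.24356521e-04] 0.1 [[ 8.41257041e-04 -9.60610118e-01 -2.77898350e-01  7.09931943e-02]
 [ 9.99999582e-01  7.08641807e-04  5.77650782e-04 -1.28366107e-03]
 [-3.57966797e-04 -2.77898720e-01  9.60610313e-01 -1.20852917e-01]
 [ 0.00000000e+00  0.00000000e+00  0.00000000e+00  1.00000000e+00]]
```

View pics/scene0.png

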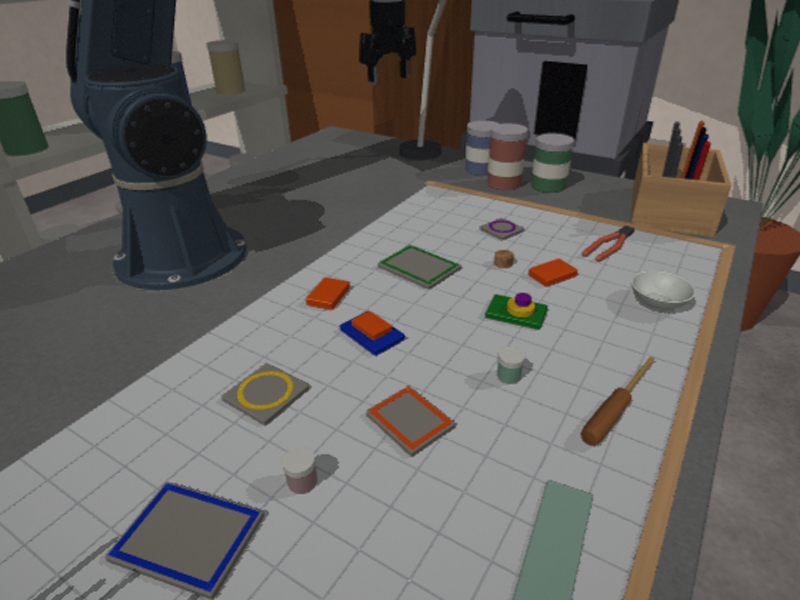

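View pics/side0.png

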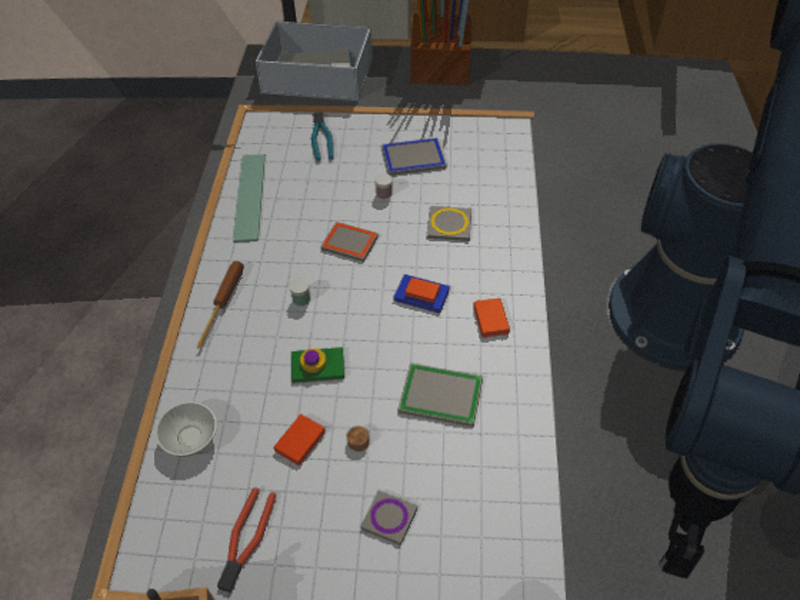

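The side view shows three orange pieces: (423,290) on the blue slab, (491,317) and (300,439), both on the bench. The yellow and violet discs are on the green slab at (315,362). The setters are blue (414,155), yellow (449,222), orange (350,241), green (441,394) and violet (389,517). The orange piece on the blue slab fits the description: it's the smallest and in the second layer. I'll check that with a crop and its measured size.

```bash
cat > h.py <<'E'
import cv2,numpy as np
def K(m): return np.array([[m["fx"],0,m["cx"]],[0,m["fy"],m["cy"]],[0,0,1]])
HUE={"green":(50,70),"blue":(112,125),"yellow":(22,32),"orange":(3,11),"violet":(133,155)}
def mask(m,c):
    h=cv2.cvtColor(m["pixels"],cv2.COLOR_RGB2HSV); a,b=HUE[c]
    return cv2.inRange(h,(a,110,50),(b,255,255))
def cloud(m,T):   # world points by depth, HxWx3 ; T camera_from_world
    H,W=m["depth"].shape; v,u=np.mgrid[:H,:W].astype(np.float32)
    n=cv2.undistortPoints(np.stack([u.ravel(),v.ravel()],1)[:,None],K(m),np.array(m["D"]))[:,0]
    d=m["depth"].ravel()[:,None]; P=np.hstack([n*d,d])
    R=T[:3,:3]; return ((P-T[:3,3])@R).reshape(H,W,3), (np.hstack([n,np.ones_like(d)])@R).reshape(H,W,3), -R.T@T[:3,3]
def onplane(px,m,T,z):
    n=cv2.undistortPoints(np.float32(px).reshape(-1,1,2),K(m),np.array(m["D"]))[:,0]
    R=T[:3,:3]; C=-R.T@T[:3,3]; r=np.hstack([n,np.ones((len(n),1))])@R
    return C+r*((z-C[2])/r[:,2])[:,None]
def rect(P):      # centre, long, short, angle of long side (deg)
    (x,y),(w,h),a=cv2.minAreaRect(np.float32(P[:,:2])*1000)
    if w<h: w,h,a=h,w,a+90
    return np.round([x,y,w,h,(a+90)%180-90],1)
E
python3 - <<'E'
import pickle,cv2,numpy as np
from h import *
for n in ("scene","side"):
    m=pickle.load(open(n+".pkl","rb")); T=m["camera_from_world"]; X,_,_=cloud(m,T)
    for c in HUE:
        k,L,S,_=cv2.connectedComponentsWithStats(mask(m,c))
        for i in range(1,k):
            if S[i,4]<40: continue
            M=L==i; P=X[M]
            if P[:,2].max()>0.1 or P[:,0].min()<0.1: continue
            zt=np.percentile(P[:,2],85); top=M&(abs(X[:,:,2]-zt)<0.004)
            ct,_=cv2.findContours(top.astype(np.uint8),cv2.RETR_EXTERNAL,cv2.CHAIN_APPROX_NONE)
            px=np.vstack(ct)[:,0]; v,u=np.where(top)
            print(n,c,S[i,4],"px",u.mean().round(),v.mean().round(),"zt",round(zt*1000,1),"rect",rect(onplane(px,m,T,zt)))
m=pickle.load(open("side.pkl","rb"))
cv2.imwrite("pics/c1.png",cv2.resize(m["pixels"][185:335,180:380,::-1],(800,600),interpolation=cv2.INTER_CUBIC))
E
```

```text
scene green 161 px 293.0 185.0 zt 11.7 rect [428.2 194.9 117.9  88.2  -9.6]
scene orange 150 px 352.0 124.0 zt 30.3 rect [413.  627.1  71.7  32.8  21.9]
scene violet 82 px 366.0 208.0 zt 37.1 rect [648.8 146.1  27.3  23.3 -38.8]
side green 311 px 309.0 274.0 zt 11.7 rect [427.9 197.2 118.   87.9  -9.7]
side blue 172 px 289.0 109.0 zt 12.5 rect [ 501.4 -402.2  119.5   88.6   13.6]
side orange 271 px 295.0 202.0 zt 25.8 rect [467.3 -12.5  54.5  40.1 -15.6]
side orange 277 px 168.0 367.0 zt 14.0 rect [719.1 445.7 117.1  15.9  81. ]
side violet 72 px 218.0 250.0 zt 37.1 rect [647.  155.8  23.4  21.7 -87.1]
side violet 196 px 271.0 361.0 zt 12.2 rect [499.7 419.1  54.   51.9  22.6]
```

View pics/c1.png

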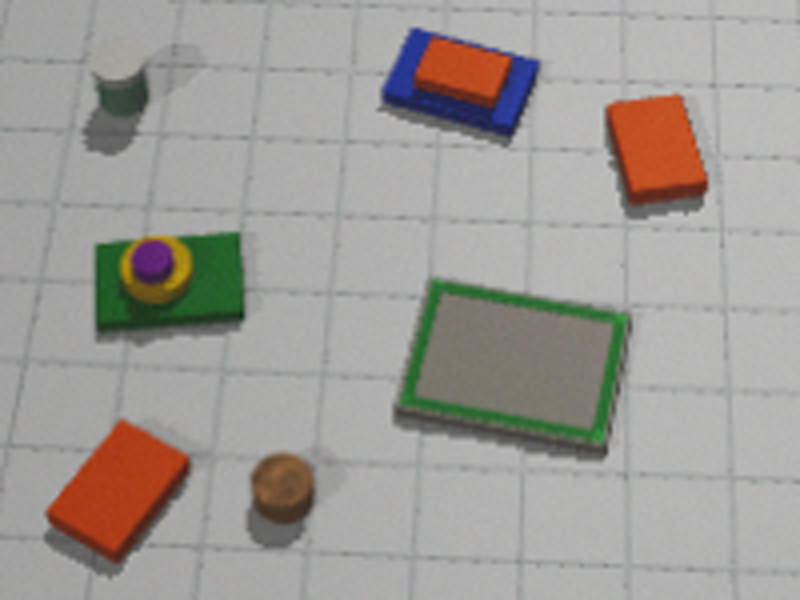

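The crop confirms it: the orange piece on the blue slab (463,72) measures 55x40 mm and is clearly smaller than the loose ones at (657,150) and (118,490). Next I'll take finer measurements and find where the open fingertips are.

```bash
sed -i 's/^HUE=.*/HUE={"green":(48,75),"blue":(108,128),"yellow":(20,34),"orange":(2,14),"violet":(128,160)}/; s/(a,110,50)/(a,110,35)/' h.py
python3 - <<'E'
import pickle,cv2,numpy as np
from h import *
for n in ("scene","side"):
    m=pickle.load(open(n+".pkl","rb")); T=m["camera_from_world"]; X,_,_=cloud(m,T)
    for c in HUE:
        Mk=mask(m,c)>0; B=Mk&(X[:,:,2]<.06)&(X[:,:,2]>.004)&(X[:,:,0]>.3)&(X[:,:,0]<.85)
        k,L,S,_=cv2.connectedComponentsWithStats(cv2.dilate(B.astype(np.uint8),np.ones((2,2))))
        for i in range(1,k):
            M=(L==i)&B
            if M.sum()<40: continue
            P=X[M]; zt=np.percentile(P[:,2],80); top=M&(abs(X[:,:,2]-zt)<0.004)
            v,u=np.where(top)
            print(n,c,M.sum(),"px",u.mean().round(),v.mean().round(),"zt",round(zt*1000,1),"rect",rect(onplane(np.stack([u,v],1),m,T,zt)))
    g=X[(abs(X[:,:,0]-.152)<.08)&(abs(X[:,:,1]-.528)<.08)&(X[:,:,2]>.15)]
    print(n,"lowest gripper",np.percentile(g[:,2],[0,1,3,10]) if len(g) else None)
E
```

```text
scene green 161 px 293.0 185.0 zt 11.6 rect [428.1 195.1 117.9  88.2  -9.6]
scene green 441 px 360.0 218.0 zt 12.8 rect [642.2 143.1  87.4  65.3   8.2]
scene blue 409 px 260.0 236.0 zt 12.7 rect [471.6 -23.4  91.   61.4 -16.3]
scene blue 1194 px 129.0 377.0 zt 11.2 rect [ 501.8 -406.2  120.    89.9   13.4]
scene yellow 161 px 363.0 215.0 zt 24.6 rect [648.1 138.5  42.7  41.7   6.6]
scene yellow 329 px 185.0 273.0 zt 11.2 rect [ 421.3 -205.9   73.9   72.7   31. ]
scene orange 150 px 352.0 125.0 zt 28.3 rect [416.1 623.7  75.3  34.3  21.5]
scene orange 213 px 424.0 171.0 zt 13.9 rect [708.4 440.7 131.   45.2  79. ]
scene orange 79 px 352.0 178.0 zt 22.7 rect [557.7 286.7  32.8  30.4 -59.5]
scene orange 407 px 387.0 189.0 zt 17.0 rect [651.7 289.   75.9  53.   61.5]
scene orange 440 px 229.0 203.0 zt 16.6 rect [345.2  28.2  76.9  50.6 -78.3]
scene orange 320 px 259.0 226.0 zt 24.7 rect [470.  -22.3  56.7  40.9 -16.4]
scene orange 513 px 287.0 292.0 zt 11.4 rect [ 614.2 -146.3   87.1   68.9  -18.2]
scene orange 609 px 424.0 289.0 zt 25.7 rect [828.2 -23.4 100.9  19.9  80.5]
scene violet 
[... 799 characters left out ...]
143.8   86.9   69.2  -18.1]
side orange 257 px 160.0 196.0 zt 25.6 rect [824.3 -14.9  98.2  20.4  81.2]
side orange 274 px 295.0 202.0 zt 25.2 rect [467.5 -13.   54.7  40.4 -15.3]
side orange 496 px 344.0 221.0 zt 16.4 rect [343.1  35.3  74.8  50.2 -77.5]
side orange 688 px 209.0 306.0 zt 17.3 rect [649.9 297.6  74.3  50.3  61.1]
side orange 138 px 250.0 305.0 zt 23.4 rect [556.1 292.9  30.8  29.7 -86.9]
side orange 548 px 174.0 369.0 zt 13.6 rect [704.  448.1 118.3  44.5  75.7]
side violet 75 px 218.0 249.0 zt 36.8 rect [647.  154.   23.6  22.  -69.7]
side violet 196 px 272.0 361.0 zt 11.8 rect [498.6 418.4  53.4  52.7   3. ]
side lowest gripper [0.24512716 0.29792267 0.3140955  0.36334215]
```

Both cameras give the same heights: tops at about 12, 24.5 and 37 mm, and setters at about 11.5 mm. The open fingertips sit 9 mm ahead of the TCP, so the 22 mm overhang is for closed jaws. Next I'll use wrist close-ups to remove the few-mm disagreement in xy.

```bash
cat >> h.py <<'E'
from cell import r, optics
from scipy.spatial.transform import Rotation as Ro
def quat(a): # tool down, tool x at angle a (rad)
    c,s=np.cos(a),np.sin(a); return Ro.from_matrix([[c,s,0],[s,-c,0],[0,0,-1]]).as_quat()
def yaw(p,th=None): # neutral wrist yaw, or th / th+pi closest to it
    n=np.arctan2(p[1],p[0])+np.pi/2
    if th is None: return n
    return th+np.pi*np.round((n-th)/np.pi)
def wrist():
    p,q=np.array(r.current_tool_pos()),r.current_ee_rot()
    W=np.eye(4); W[:3,:3]=Ro.from_quat(q).as_matrix(); W[:3,3]=p
    m=optics.get_image("wrist"); return m,np.linalg.inv(W@m["mount"])
def find(m,T,c,zt,near,tol=.004,rad=.08):
    X,_,_=cloud(m,T)
    M=(mask(m,c)>0)&(abs(X[:,:,2]-zt)<tol)&(np.hypot(X[:,:,0]-near[0],X[:,:,1]-near[1])<rad)
    M=cv2.morphologyEx(M.astype(np.uint8),cv2.MORPH_OPEN,np.ones((3,3)))
    v,u=np.where(M); 
    return np.r_[rect(onplane(np.stack([u,v],1),m,T,zt)),np.round(np.median(X[M>0][:,2])*1000,1)]
E
python3 - <<'E'
from h import *
import pickle
V=[("vs",(.500,.417),[("violet",.010)]),("gp",(.643,.148),[("green",.012),("yellow",.024),("violet",.036)]),("gs",(.428,.196),[("green",.010)]),("bp",(.470,-.017),[("blue",.012),("orange",.024)]),
("os",(.614,-.145),[("orange",.010)]),("ys",(.421,-.203),[("yellow",.010)]),("bs",(.501,-.404),[("blue",.010)])]
for n,p,L in V:
    r.move_to([*p,.17],quat(yaw(p))); m,T=wrist(); pickle.dump((m,T),open(n+".pkl","wb"))
    for c,z in L:
        try: print(n,c,find(m,T,c,z,p),round(r.current_t(),1))
        except Exception as e: print(n,c,repr(e))
ims=[pickle.load(open(n+".pkl","rb"))[0]["pixels"][::2,::2,::-1] for n in("gp","bp","bs","vs")]
cv2.imwrite("pics/w.png",np.vstack([np.hstack(ims[:2]),np.hstack(ims[2:])]))
E
```

```text
vs violet [497.6 417.   55.3  54.8  -5.3  10.9] 1.6
gp green [638.3 148.   87.8  59.2   8.7  12.2] 2.8
gp yellow [645.1 146.5  42.6  42.1 -76.9  24.2] 2.8
gp violet [645.5 150.6  24.2  23.4 -76.9  36.2] 2.8
gs green [426.  194.9 119.8  89.6  -9.7  10.9] 3.8
bp blue [466.9 -20.   88.4  59.8 -16.6  12.2] 4.7
bp orange [465.5 -17.8  54.2  37.7 -16.3  24.2] 4.7
os orange [ 612.3 -147.1   87.1   68.9  -18.2   10.8] 5.5
ys yellow [ 418.5 -206.5   74.7   74.6  -89.3   10.8] 6.4
bs blue [ 499.2 -407.3  120.2   90.1   13.6   10.8] 7.3
```

View pics/w.png

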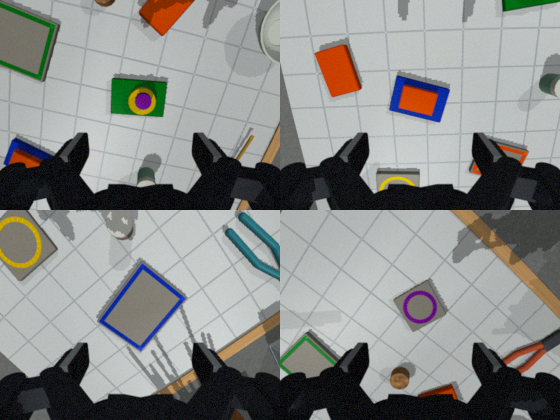

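The piles are centred in the wrist views and all sizes fit. I'll take two views half a turn apart to get the wrist calibration bias, then pick violet, lift it and check.

```bash
cat > p.py <<'E'
from h import *
import json
TIP={"violet":.0219,"yellow":.0200,"orange":.0208,"green":.017,"blue":.017}
WID={"violet":26,"yellow":44,"orange":38,"green":60,"blue":60}
def pick(c,p,th,zu,tip=.003):
    a=yaw(p,th); z=zu+tip+TIP[c]
    r.move_to([*p,.13],quat(a)); r.sleep(.2)
    r.move_linear([*p,z],vel=.08); r.set_gripper(0,25); r.sleep(.2)
    print(c,"open mm",r.current_opening()*85,"F",r.current_finger_force(),np.round(r.current_contact_force(),1))
    r.move_linear([*p,z+.09],vel=.08)
def place(c,p,th,a_pick_minus=0,tip=.003,clear=.0008):
    a=yaw(p,th); z=.010+tip+TIP[c]+clear
    r.move_to([*p,.15],quat(a)); r.sleep(.2)
    print("held",r.current_opening()*85,r.current_finger_force())
    r.move_linear([*p,z+.02],vel=.1); r.move_linear([*p,z],vel=.02); r.sleep(.3)
    print("force",np.round(r.current_contact_force(),1),round(r.current_tool_pos()[2]-z,4))
    r.set_gripper(min(1,(WID[c]+14)/85)); r.sleep(.2); r.move_linear([*p,.14],vel=.1)
    print("t",r.current_t())
E
python3 - <<'E'
from p import *
p=(.500,-.404)
M=[]
for d in (-np.pi/2,np.pi/2):
    a=yaw(p)+d; r.move_to([*p,.17],quat(a)); r.sleep(.3); m,T=wrist(); f=find(m,T,"blue",.010,p); print(f); M.append((a,f[:2]))
t=(M[0][1]+M[1][1])/2; a=M[0][0]; e=M[0][1]-t
c,s=np.cos(a),np.sin(a); b=np.array([[c,s],[s,-c]]).T@e; print("true",t,"bias tool mm",b)
a=yaw((.501,-.404)); c,s=np.cos(a),np.sin(a); print("check neutral",np.array([499.2,-407.3])-np.array([[c,s],[s,-c]])@b)
E
```

```text
[ 499.2 -406.9  120.5   90.2   13.5   10.8]
[ 499.6 -407.2  120.4   90.3   13.5   10.9]
true [ 499.4  -407.05] bias tool mm [-0.24983713  0.00902276]
check neutral [ 499.34980463 -407.09985362]
```

The bias is negligible (0.25 mm), so I'll use the wrist measurements directly. Violet goes first.

Run:
```python
from p import *
pick("violet",(.6455,.1506),None,.024)
place("violet",(.4976,.4170),None)
p=(.500,.417); r.move_to([*p,.17],quat(yaw(p))); r.sleep(.2); m,T=wrist()
cv2.imwrite("pics/v1.png",cv2.resize(m["pixels"][60:360,80:480,::-1],(800,600)))
print(find(m,T,"violet",.022,p,rad=.03),find(m,T,"violet",.010,p))
p=(.643,.148); r.move_to([*p,.17],quat(yaw(p))); r.sleep(.2); m,T=wrist()
print(find(m,T,"yellow",.024,p),find(m,T,"green",.012,p),r.current_t())
```

```text
violet open mm 24.397890354717685 F 24.639731347560883 [-1.7 -0.2  4.1]
held 24.45482960919202 24.54293042421341
force [-0.5  0.6 -0.8] 0.0001
t 23.1583
[497.  416.3  24.4  23.8 -50.1  22.3] [497.5 416.9  55.   54.5 -50.1  10.9]
[645.1 146.7  43.4  42.1 -76.9  24.3] [638.3 148.   87.7  59.2   8.7  12.2] 25.075
```

View pics/v1.png

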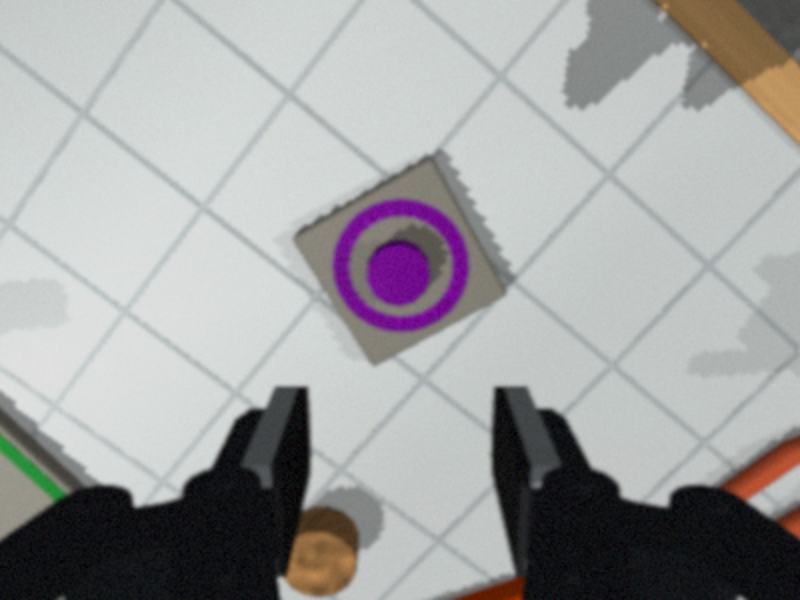

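Violet is flat and centred to within 1 mm. Yellow and orange are next.

```bash
sed -i 's/^    r.move_to(\[\*p,.13\],quat(a)); r.sleep(.2)/    r.set_gripper(1.0); r.move_to([*p,.13],quat(a)); r.sleep(.2)/' p.py
python3 - <<'E'
from p import *
D=np.deg2rad
pick("yellow",(.6451,.1467),None,.012)
place("yellow",(.4185,-.2065),None)
p=(.4185,-.2065); r.move_to([*p,.17],quat(yaw(p))); r.sleep(.2); m,T=wrist(); A=m
print(find(m,T,"yellow",.022,p,rad=.03),find(m,T,"yellow",.010,p))
pick("orange",(.4655,-.0178),D(-16.3),.012)
place("orange",(.6123,-.1471),D(-18.2))
p=(.6123,-.1471); r.move_to([*p,.17],quat(yaw(p))); r.sleep(.2); m,T=wrist()
print(find(m,T,"orange",.022,p,rad=.04),find(m,T,"orange",.010,p))
cv2.imwrite("pics/yo.png",np.hstack([x["pixels"][60:340,90:480,::-1] for x in (A,m)]))
for c,p in (("blue",(.469,-.02)),("green",(.638,.148))):
    r.move_to([*p,.17],quat(yaw(p))); r.sleep(.2); m,T=wrist(); print(c,find(m,T,c,.012,p))
print(r.current_t())
E
```

```text
yellow open mm 42.65215118090136 F 25.17343372106552 [-2.  -0.4  5.7]
held 42.5617538254256 25.428106784820557
force [ 0.  -0.7 -0.9] 0.0001
t 35.375
[ 418.5 -206.9   43.2   42.1   63.8   22.2] [ 418.6 -206.1   74.4   74.4  -26.2   10.8]
orange open mm 36.70321772855557 F 25.087025463581085 [-1.   0.   4.8]
held 36.93607741866926 25.137040615081787
force [0.5 0.3 0.6] 0.0001
t 46.2333
[ 612.5 -147.6   55.5   38.3  -18.3   22.2] [ 612.3 -147.1   87.    68.9  -18.2   10.8]
blue [467.  -20.1  88.4  59.5 -16.5  12.2]
green [638.3 147.9  87.8  59.2   8.6  12.2]
50.05
```

View pics/yo.png

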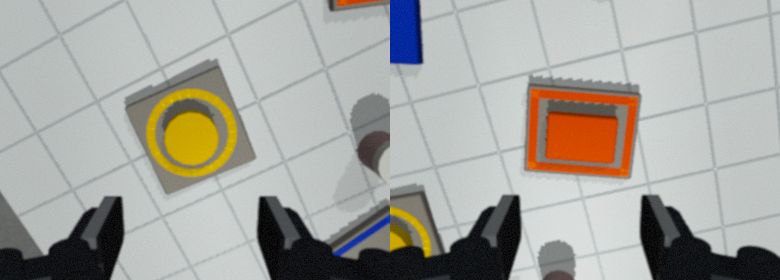

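Both are centred and aligned within 1 mm and 0.5°. Now the two large slabs.

Run:
```python
from p import *
D=np.deg2rad; I=[]
for c,po,to,ps,ts in (("green",(.6383,.1479),8.6,(.4260,.1949),-9.7),("blue",(.4670,-.0201),-16.5,(.4993,-.4071),13.5)):
    pick(c,po,D(to),0,tip=.0045); place(c,ps,D(ts),tip=.0045)
    r.move_to([*ps,.17],quat(yaw(ps))); r.sleep(.2); m,T=wrist(); I.append(m["pixels"][60:340,90:480,::-1])
    print(find(m,T,c,.022,ps),find(m,T,c,.010,ps))
cv2.imwrite("pics/gb.png",np.hstack(I))
r.move_to([.45,.0,.30],quat(yaw((.45,0)))); m=optics.get_image("side")
cv2.imwrite("pics/side1.png",cv2.resize(m["pixels"][:,:,::-1],(800,600))); print(r.current_t())
```

```text
green open mm 58.96836364109089 F 27.343076169490814 [-1.1 -0.5  5.6]
held 59.082921305765524 27.31172204017639
force [ 0.4 -0.5 -1.4] 0.0001
t 60.75
[425.7 194.6  88.5  59.7  -9.6  22.2] [425.9 194.9 119.7  89.7  -9.6  10.8]
blue open mm 59.0302814509654 F 26.021794974803925 [-0.8  0.   5.9]
held 58.76405307396574 27.376929223537445
force [-0.  -0.5 -1.4] 0.0001
t 73.1833
[ 498.7 -407.8   89.4   59.4   13.4   22.1] [ 499.2 -407.2  120.3   90.3   13.5   10.8]
75.7333
```

View pics/gb.png

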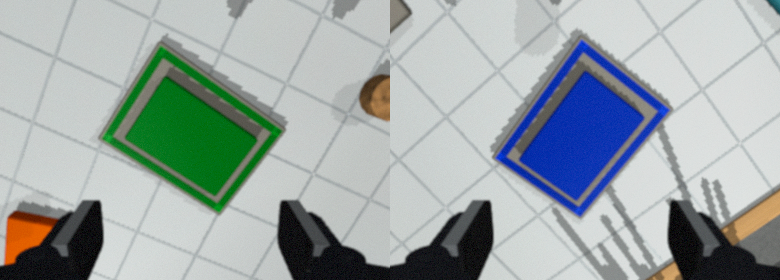

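View pics/side1.png

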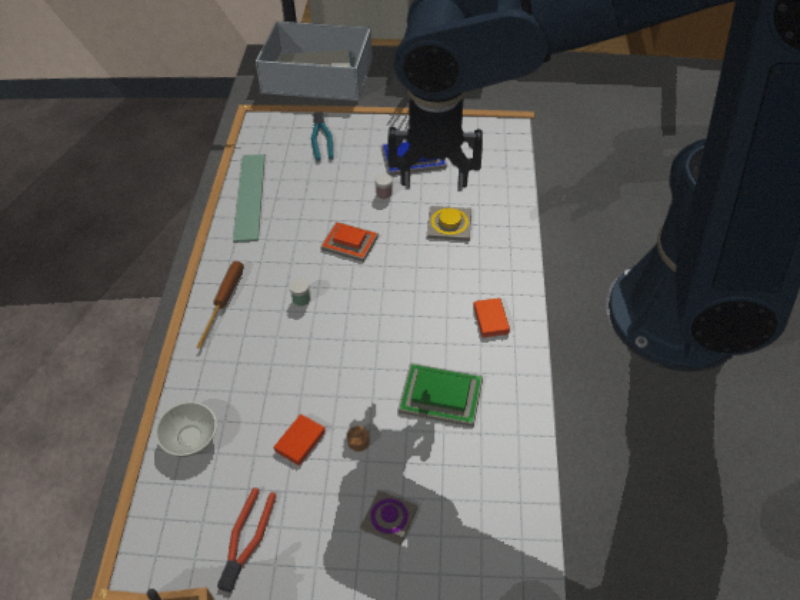

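The side view shows all five blanks on their own setters: blue (414,155), yellow (449,220), orange (350,237), green (441,392) and violet (389,515). The look-alikes haven't moved, and the arm is clear.

```bash
python3 -c "
from cell import r
print(r.hand_in())"
```

```text
the job is handed in; nothing more can be done
None
```

All five blanks lie flat and free on the setters of their colour, within about 1 mm of centre and 0.2° of line, and the job was handed in with the clock at about 76 s of the 136 s allowed.

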